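# Set the round regulator to its index stud

### The arm

A 6-joint arm with a two-finger parallel gripper is mounted at the origin on a cart in front of the work surface, level with it; the furniture and walls round the work are solid. World frame = base frame: x ahead of the robot, y to its left, z up, the work surface at z = 0. Lengths are in m, angles in rad, forces in N, time in s.
With the tool pointing down it reaches from about 0.35 to 0.775 m from the base axis. Payload 7.3 kg.
Tool frame: the origin (TCP) lies midway between the tips of the shut fingers; the grasp point (between the pads) lies 19 mm behind it (robot.grip_depth is the z of the grasp point in the tool frame, in m); z points along the fingers, y is the line along which they close (so a half turn about z gives the same grasp; the last joint's range is limited). The gripper opens to 92 mm and grips with 3 to 60 N. Pads are 19 mm wide; open, the fingers measure 130 mm over their backs; the gripper's body (75 mm by 190 mm) begins 47 mm behind the grasp point.
Start: joints at [-1.31, 0.342, 1.524, -0, 1.275, -0.146], TCP at [0.208, -0.482, 0.227] pointing down, gripper open.
Joint ranges: [-2.53, 2.53], [-0.77, 2.02], [0.04, 2.7], [-1, 4.14], [0.28, 2.66], [-3.11, 3.11]. Speed limits (rad/s): [2.57, 2.57, 3.14, 3.14, 3.14, 3.14].

### API

Orientations are given as [roll, pitch, yaw] about the fixed x, y, z axes, in that order (R = Rz(yaw) Ry(pitch) Rx(roll)).
In Python, from cell import robot, viewer gives the robot as it stands.
- The arm moves only by the tool step_arm, never from a script. Its argument "increments" is a list of rows, each an object with "delta_pos": the shift along the tool's x, y, z in cm, a list of three; "dr": the turn, a rotation vector about the tool's x, y, z in degrees, a list of three; "fingers": the closure, from -1 (fully open) to 1 (shut), so that 0 is half open. In form: [{"delta_pos": [tx, ty, tz], "dr": [wx, wy, wz], "fingers": fingers}, ...]. A call has exactly 5 rows; each row is the pose to reach, as a shift and turn from the pose commanded when the call began, along the tool's axes at that moment; what a row does not reach only later rows make up. A row lasts 1/8 s, in which the tool goes at most 62.5 mm and 10.7 degrees, less where a joint would pass 70% of its speed; a pose out of reach is approached as far as the arm can. A call with a gripper value outside its range is refused whole. The fingers move at their own pace and stop on an object; "newtons" is the grip in N (left out, the last holds). Time passes only in rows, so rows that repeat a pose let the fingers close, or fill a call up. It gives the time, the measured TCP pose, the force, the opening and the grip force at its end, in the units of the state.
- robot.observe(): the state, without advancing time (a new reading comes with each control period).
- viewer.read_camera(name): name is "scene" or "top" or "wrist"; returns the picture (384x512x3 uint8, red, green, blue); there is no depth.
- viewer.camera_params(name): a dict with "K" (3x3 intrinsics, pixels), "k1" (the pictures are not rectified: a ray, as slopes to the right and down, at radius r is drawn at 1 + k1 r^2 times it, then the intrinsics apply), "T" (4x4, takes a point from camera to world coordinates). Camera axes: x right, y down, z forward; pixel columns grow to the right and rows downward; lengths in m; the calibration is good to about 2 mm. A picture is of the moment at which its call begins: read the wrist's pose just before it. camera_params takes no time and is no camera call; for the wrist camera it gives the pose at the moment of the call.
- robot.hand_in(): hands the job in; it is judged then, once.
The state is a dict: "time": time; "qpos": joint angles; "qvel": joint speeds; "joint_efforts": joint torques, N m; "tool_pos": TCP position; "tool_rot": TCP orientation; "contact_force": force on the tool from outside, world axes, zero at the start; "torque": the same for the moment, N m; "opening": finger opening in m; "grip_force": force on a finger pad.
Only numpy, scipy, OpenCV 4.12 (cv2) and the standard library are available. Lean on these libraries where they do the work, as an engineer would, in place of code of your own. Each camera call takes 0.05 s, during which the arm holds its last target. There are 200 camera calls.

### The job

On the bench stand two pipeline regulators with black pointer knobs, one with a round dial and one with a square dial. Turn the knob of the one with the round dial until its pointer points straight at the raised round stud on that dial, then let go of it. Leave the knob of the square-dial regulator as it is.

Things in the scene. Friction and masses are not known exactly. Their poses are not given: they have to be found in the camera images.
- round_pointer (a point): Knob of the round-dial regulator: point on its upright turning axis at the best grip height, 84 mm above the bench. x runs along the pointer, z up; turns with the knob. Black grip bar with flat parallel sides, 18 mm thick, from 58 to 98 mm above the bench, from 22 mm behind the axis to 28 mm ahead, then tapering to 37 mm; white nib at the pointer end to 46 mm, white line on top.
- index_stud: The index mark: dark steel round stud, 16 mm diameter, 7 mm high, fixed on the face of the round dial about 58 mm from the knob's axis, on the half away from the robot, to the left or the right; top 55 mm above the bench. Origin at the centre of its underside. It does not move. (The 6 mm flat screw head on the other side of the dial is not the mark.)
- round_regulator: The regulator, fixed to the bench; origin under the knob's axis on the bench. Foot 130 x 120 mm, pipe stubs to 90 mm each way along x, round aluminium dial, diameter 144 mm, face 48 mm up; knob disc, diameter 60 mm, up to 58 mm. The knob turns both ways with light friction (0.06 N m), 1.7 rad either side of +x, and stays where left. At the start it is 0.5 to 1.5 rad from the stud.
- square_pointer (a point): Tip of the pointer of the other regulator's knob, 37 mm from its axis, 84 mm above the bench; x runs along the pointer. Same knob and foot, but a square dial, 124 mm wide, with a stud of its own. This knob must not be turned. Tall open racks stand along the back of the bench from x = 0.68 m on, higher than the arm: keep the wrist clear of them.
Not all that is in view belongs to the job. What is shaped like the round_regulator but blue is not meant.

How it is judged:
At the end, for the whole second after the job is handed in: The pointer of the round-dial regulator's knob points at the centre of the stud on that dial, the stud's centre lying within 12 mm of the pointer's line (about 12 degrees) (y of index_stud in the frame of round_pointer between -0.012 and 0.012 m and x of index_stud in the frame of round_pointer above 0.03 m); the robot touches nothing.
It fails at once if the knob of the square-dial regulator is turned (its pointer's tip has moved more than 8 mm, about 12 degrees) (distance of square_pointer from where it was at the start of the episode above 0.008 m).
It also fails if it takes over 35 s, if anything falls off the work surface, if the arm or the gripper's body presses on something with over 40 N, if the wrist force passes 120 N, or if a joint passes its speed limit or range.

## Working session

There is one attempt and no reset: what is moved stays moved. The work goes in short steps, Python scripts to look and compute and a tool call to move; the robot and the scene stay as the last step left them, time stands still between calls to the robot, and variables do not carry over. Pictures are saved under pics/ and viewed, at most 10 in all, crops included, and the job is handed in when it is done.

Besides the shell and the picture viewer there is one more tool, called after "Emit:" as name(argument=value, ...) on one line, values as JSON. step_arm: Moves the arm, as the interface text tells. Its arguments: {"type":"object","properties":{"increments":{"type":"array"},"newtons":{"type":"number"}},"required":["increments"]}

```bash
ls; mkdir -p pics; cat > h.py <<'E'
import numpy as np, cv2
from cell import robot, viewer
def ray(p,u,v):
    K=np.array(p["K"]);d=cv2.undistortPoints  # k1: model is forward 1+k1 r^2
    q=d(np.array([[[u,v]]],float),K,np.array([p["k1"],0,0,0.]))[0,0]
    T=np.array(p["T"]);return T[:3,3],T[:3,:3]@np.array([q[0],q[1],1])
def onplane(p,u,v,z):
    o,d=ray(p,u,v);return o+d*(z-o[2])/d[2]
def pix(p,X):
    T=np.array(p["T"]);c=T[:3,:3].T@(np.array(X)-T[:3,3]);s=c[:2]/c[2];s=s*(1+p["k1"]*(s@s))
    K=np.array(p["K"]);return K[:2,:2]@s+K[:2,2]
E
python3 - <<'E'
from h import *
a=viewer.read_camera("scene");b=viewer.read_camera("top")
cv2.imwrite("pics/scene.png",a[...,::-1]);cv2.imwrite("pics/top.png",b[...,::-1])
for n in("scene","top"):
    p=viewer.camera_params(n);print(n,p)
print(robot.observe())
E
```

```text
pics
scene {'K': array([[484.29877453,   0.        , 255.91946381],
       [  0.        , 484.29877453, 196.50815235],
       [  0.        ,   0.        ,   1.        ]]), 'k1': -0.12771617717699632, 'T': array([[ 0.54310146, -0.34816148,  0.76408402, -0.83428229],
       [-0.83925371, -0.19653154,  0.50697985, -0.66018153],
       [-0.02634424, -0.91660184, -0.39893238,  0.77263159],
       [ 0.        ,  0.        ,  0.        ,  1.        ]])}
top {'K': array([[431.87945067,   0.        , 255.54675001],
       [  0.        , 431.87945067, 196.40179156],
       [  0.        ,   0.        ,   1.        ]]), 'k1': -0.1561594954156852, 'T': array([[ 0.02014509, -0.98332958,  0.18071281,  0.25722404],
       [-0.99971527, -0.02212372, -0.00893987,  0.23434359],
       [ 0.01278888, -0.18048126, -0.98349528,  1.43968313],
       [ 0.        ,  0.        ,  0.        ,  1.        ]])}
{'time': 0.1, 'qpos': array([-1.31002492e+00,  3.42661153e-01,  1.52491988e+00,  7.35125454e-06,
        1.27540366e+00, -1.45980246e-01]), 'qvel': array([ 0.00045044, -0.00224435, -0.00297718, -0.00040107,  0.00053569,
       -0.00097468]), 'joint_efforts': array([ 1.39638294e-03, -4.32001805e+01, -2.44695801e+01,  7.18713831e-02,
        5.25778206e-02, -3.83973736e-05]), 'tool_pos': array([ 0.20764207, -0.48179688,  0.22611082]), 'tool_rot': array([-3.14021644e+00, -2.09444166e-04,  4.06749366e-01]), 'contact_force': array([ 0.49053511, -0.4497951 ,  0.66366856]), 'torque': array([-0.02143663, -0.02759931, -0.01155912]), 'grip_force': 0.0, 'opening': 0.09185639509068792}
```

View pics/top.png

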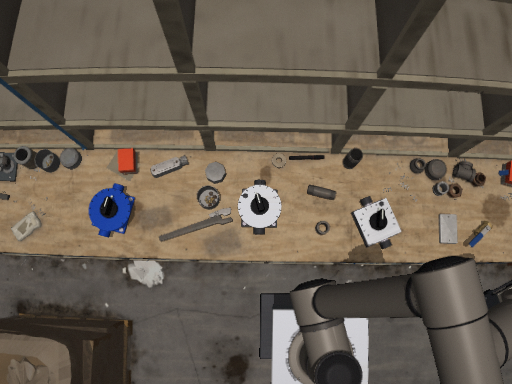

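View pics/scene.png

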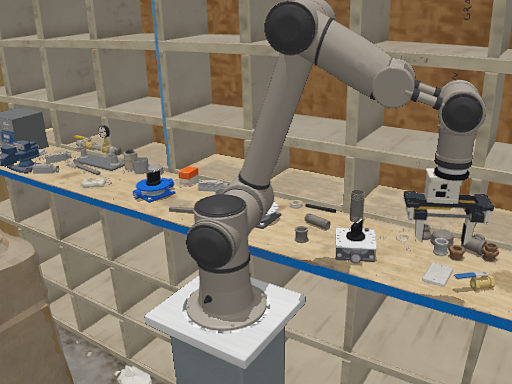

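Top view candidates: a blue round-dial body at (111,210), a white round dial at (260,206) and a white square dial at (377,222). The one at (260,206) fits, because its dial is round and aluminium and it isn't blue. I'll confirm with an enlarged crop.

```bash
python3 - <<'E'
from h import *
b=np.mean([viewer.read_camera("top").astype(float) for _ in range(4)],0).astype(np.uint8)
p=viewer.camera_params("top")
c=b[176:236,225:295,::-1]
cv2.imwrite("pics/crop.png",cv2.resize(c,None,fx=8,fy=8,interpolation=cv2.INTER_CUBIC))
hsv=cv2.cvtColor(c.copy(),cv2.COLOR_BGR2HSV)
m=((hsv[...,1]<40)&(hsv[...,2]>130)).astype(np.uint8)
cs,_=cv2.findContours(m,0,2);k=max(cs,key=cv2.contourArea);k=cv2.convexHull(k)
e=cv2.fitEllipse(k);print(e,cv2.contourArea(k))
u,v=e[0][0]+225,e[0][1]+176
X=onplane(p,u,v,.048);print("axis",X)
for z in(.048,.055,.084,.098):print(z,(pix(p,[X[0],X[1],z])-[225,176])*8)
print("dial radius px",e[1], np.linalg.norm(pix(p,X+[0,.072,0])-pix(p,X)))
E
```

```text
((34.14855194091797, 30.616666793823242), (44.08967971801758, 44.85628890991211), 139.59298706054688) 1492.5
axis [0.47932329 0.20925999 0.048     ]
0.048 [273.18841553 244.93333435]
0.055 [273.55061032 242.22231585]
0.084 [275.08978375 230.70099324]
0.098 [275.85592287 224.96574641]
dial radius px (44.08967971801758, 44.85628890991211) 22.068328597619587
```

View pics/crop.png

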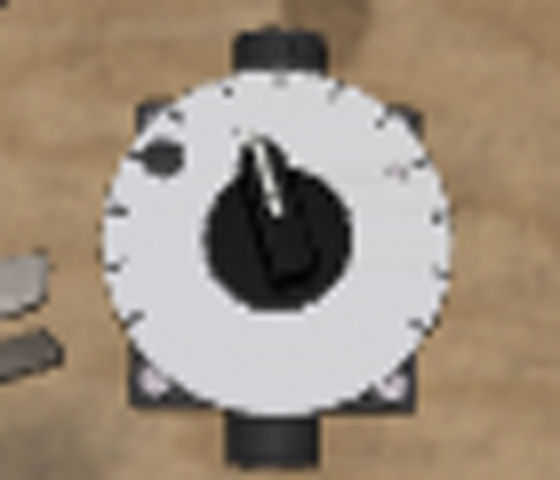

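The crop confirms it: white round dial, dark round stud at crop (163,158), small screw head at (397,172), and the white pointer line running from (278,213) to (250,135). Next I compute the angles and the first move.

```bash
python3 - <<'E'
from h import *
from scipy.spatial.transform import Rotation as R
p=viewer.camera_params("top");f=lambda x,y,z:onplane(p,x/8+225-.44,y/8+176-.44,z)
A=np.array([.4793,.2093])
S=f(163,158,.055)[:2];N=f(250,135,.098)[:2];L=f(278,213,.098)[:2]
d=lambda v:np.degrees(np.arctan2(v[1],v[0]))
print("stud",S,np.hypot(*(S-A)),d(S-A),"ptr",N,L,d(N-L),d(N-A))
s=robot.observe();T=R.from_euler('xyz',s["tool_rot"])
for X in([.40,-.15,.227],[.479,.209,.19]):print(T.inv().apply(np.array(X)-s["tool_pos"])*100)
print(T.as_matrix(),np.degrees(s["tool_rot"]))
E
```

```text
stud [0.51449371 0.25642649] 0.05881754139561243 53.247900609898686 ptr [0.5165295 0.2215721] [0.48549274 0.20991667] 20.582977534958037 18.243959605968392
[ 30.7994047  -22.88924714  -0.03907642]
[ 52.2579656  -52.73314911   3.67329203]
[[ 9.18409867e-01  3.95630245e-01 -1.62649867e-04]
 [ 3.95630278e-01 -9.18409788e-01  3.80325738e-04]
 [ 1.08913525e-06 -4.13644122e-04 -9.99999914e-01]] [-1.79976300e+02 -6.24028531e-05  2.33052887e+01]
```

Emit:
step_arm(increments=[{"delta_pos":[6,-3,0],"dr":[0,0,0],"fingers":-1},{"delta_pos":[11,-6,0],"dr":[0,0,0],"fingers":-1},{"delta_pos":[16,-10,0],"dr":[0,0,0],"fingers":-1},{"delta_pos":[21,-14,0],"dr":[0,0,0],"fingers":-1},{"delta_pos":[26,-18,0],"dr":[0,0,0],"fingers":-1}])

```text
time: 0.92
tool_pos: [0.3736, -0.2166, 0.2269]
tool_rot: [3.141, -0.0, 0.406]
contact_force: [0.9, -0.6, 0.4]
opening: 0.0918
grip_force: 0.0
```

Emit:
step_arm(increments=[{"delta_pos":[4,-4.5,0],"dr":[0,0,0],"fingers":-1},{"delta_pos":[8,-9,0],"dr":[0,0,0],"fingers":-1},{"delta_pos":[12,-13.5,0],"dr":[0,0,0],"fingers":-1},{"delta_pos":[16,-18,0],"dr":[0,0,0],"fingers":-1},{"delta_pos":[19,-23,0],"dr":[0,0,0],"fingers":-1}])

```text
time: 1.55
tool_pos: [0.4571, 0.07, 0.2268]
tool_rot: [3.141, -0.001, 0.407]
contact_force: [0.2, -0.1, -0.2]
opening: 0.092
grip_force: 0.0
```

Emit:
step_arm(increments=[{"delta_pos":[3,-4,0],"dr":[0,0,1],"fingers":-1},{"delta_pos":[5.5,-8,1],"dr":[0,0,3],"fingers":-1},{"delta_pos":[7.3,-11.7,2],"dr":[0,0,3],"fingers":-1},{"delta_pos":[7.3,-11.7,2],"dr":[0,0,3],"fingers":-1},{"delta_pos":[7.3,-11.7,2],"dr":[0,0,3],"fingers":-1}])

```text
time: 2.17
tool_pos: [0.4771, 0.2039, 0.2067]
tool_rot: [3.141, 0.0, 0.355]
contact_force: [-0.3, -0.4, 0.1]
opening: 0.092
grip_force: 0.0
```

```bash
python3 - <<'E'
from h import *
s=robot.observe();p=viewer.camera_params("wrist");b=viewer.read_camera("wrist")
im=b[...,::-1].copy();np.save("w.npy",b)
A=[.4793,.2093]
for X in([*A,.058],[*A,.098],[.5145,.2564,.055],[A[0]+.046*np.cos(.345),A[1]+.046*np.sin(.345),.098]):
    q=pix(p,X);print(X,q);cv2.drawMarker(im,tuple(int(round(t)) for t in q),(0,0,255),0,8)
cv2.imwrite("pics/w.png",im);print(s["tool_pos"],s["tool_rot"]);
import pickle;pickle.dump(p,open("wp.pkl","wb"))
E
```

```text
[0.4793, 0.2093, 0.058] [249.65230136 172.5239235 ]
[0.4793, 0.2093, 0.098] [249.14900855 182.04813618]
[0.5145, 0.2564, 0.055] [221.31664382 129.68134127]
[np.float64(0.5225894708198996), np.float64(0.2248570471533984), 0.098] [249.35363991 137.1369285 ]
[0.47714859 0.20393164 0.20671783] [3.14108005e+00 3.52479330e-04 3.54861176e-01]
```

View pics/w.png

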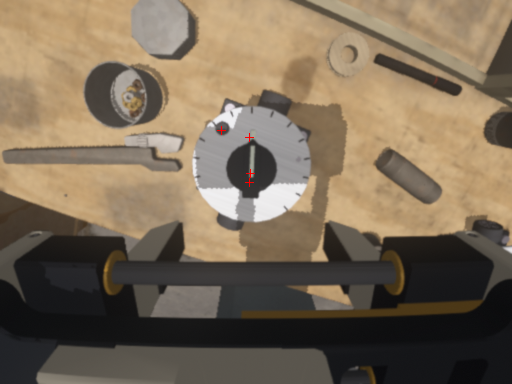

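The wrist view shows the round dial with its stud at (222,128) and the pointer line near x=252. That agrees with my estimates to within a few pixels, so I'll refine the axis and pointer here.

```bash
python3 - <<'E'
from h import *
import pickle
p=pickle.load(open("wp.pkl","rb"));b=np.load("w.npy");x0,y0=185,95
c=b[y0:230,x0:320];g=cv2.cvtColor(c,cv2.COLOR_RGB2GRAY);hsv=cv2.cvtColor(c,cv2.COLOR_RGB2HSV)
m=((hsv[...,1]<45)&(g>95)).astype(np.uint8)
cs,_=cv2.findContours(m,0,1);k=cv2.convexHull(max(cs,key=cv2.contourArea));e=cv2.fitEllipse(k);print("dial",e,onplane(p,e[0][0]+x0,e[0][1]+y0,.048))
d=(g<70).astype(np.uint8)
n,l,st,ce=cv2.connectedComponentsWithStats(d)
for i in range(1,n):
    if st[i,4]>60:print(st[i],ce[i]+[x0,y0],onplane(p,*(ce[i]+[x0,y0]),.055))
i=l[168-y0,240-x0];print(i)
z=c[...,::-1];cv2.imwrite("pics/w2.png",cv2.resize(z,None,fx=4.4,fy=4.4,interpolation=cv2.INTER_CUBIC))
E
```

```text
dial ((66.01780700683594, 67.34837341308594), (118.48023986816406, 120.27105712890625), 161.80044555664062) [0.48925447 0.21132745 0.048     ]
[ 73   0  33  20 239] [275.92887029 105.45606695] [0.56058266 0.20805193 0.055     ]
[  42   45   49   58 1763] [250.98525241 169.16789563] [0.48295662 0.20899892 0.055     ]
4
```

View pics/w2.png

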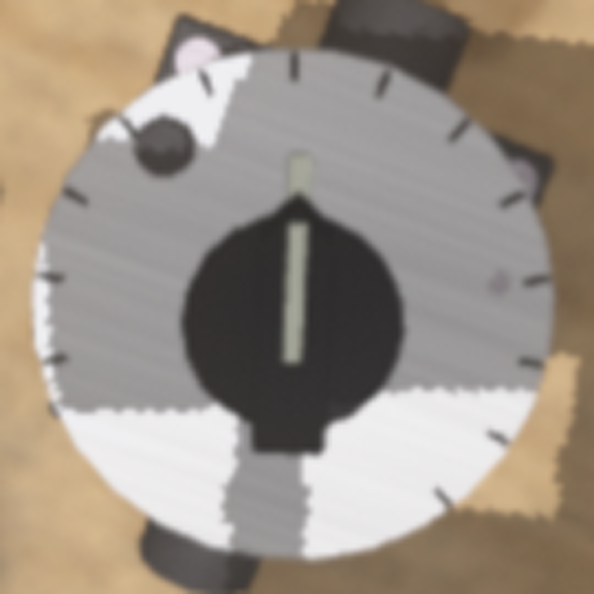

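```bash
python3 - <<'E'
from h import *
import pickle
w=pickle.load(open("wp.pkl","rb"));t=viewer.camera_params("top")
W=lambda x,y,z:onplane(w,(x+.5)/4.4-.5+185,(y+.5)/4.4-.5+95,z)[:2]
P=lambda x,y,z:onplane(t,(x+.5)/8-.5+225,(y+.5)/8-.5+176,z)[:2]
d=lambda v:np.degrees(np.arctan2(v[1],v[0]))
for n,a,b in(("dial",W(294,303,.048),P(278,241,.048)),("disc",W(293,323,.058),P(278.5,235.5,.058)),("stud",W(165,146,.055),P(163,158,.055))):print(n,a,b)
print("line wrist",d(W(299,224,.098)-W(291,362,.098)),"nib-axis",W(300,170,.09),d(W(300,170,.084)-W(293,323,.058)))
print("stud dir w",d(W(165,146,.055)-W(294,303,.048)),"t",d(P(163,158,.055)-P(278,241,.048)))
print("line top",d(P(252,140,.098)-P(278,213,.098)))
E
```

```text
dial [0.4881299  0.21038571] [0.48240545 0.20878227]
disc [0.48502034 0.2094559 ] [0.48304879 0.20880539]
stud [0.51681039 0.25621682] [0.5144856  0.25641814]
line wrist 16.91252525721227 nib-axis [0.52651979 0.22271523] 17.69689240438641
stud dir w 57.962222001656535 t 56.04189074654236
line top 20.441451170644775
```

Emit:
step_arm(increments=[{"delta_pos":[0.8,-0.2,3],"dr":[0,0,3],"fingers":-1},{"delta_pos":[0.8,-0.2,7],"dr":[0,0,3],"fingers":-1},{"delta_pos":[0.8,-0.2,11],"dr":[0,0,3],"fingers":-1},{"delta_pos":[0.8,-0.2,13.9],"dr":[0,0,3],"fingers":-1},{"delta_pos":[0.8,-0.2,13.9],"dr":[0,0,3],"fingers":-1}], newtons=15)

```text
time: 2.85
tool_pos: [0.483, 0.2074, 0.0664]
tool_rot: [3.141, 0.004, 0.3]
contact_force: [-0.4, 1.1, 1.1]
opening: 0.0919
grip_force: 0.0
```

Emit:
step_arm(increments=[{"delta_pos":[0,0,0],"dr":[0,0,0],"fingers":0.4},{"delta_pos":[0,0,0],"dr":[0,0,0],"fingers":0.4},{"delta_pos":[0,0,0],"dr":[0,0,0],"fingers":0.4},{"delta_pos":[0,0,0],"dr":[0,0,0],"fingers":0.4},{"delta_pos":[0,0,0],"dr":[0,0,0],"fingers":0.4}])

```text
time: 3.48
tool_pos: [0.4841, 0.2091, 0.0678]
tool_rot: [3.141, -0.0, 0.302]
contact_force: [0.2, 0.1, -0.4]
opening: 0.0466
grip_force: 0.0
```

```bash
python3 - <<'E'
from h import *
s=robot.observe();print(s["tool_pos"],s["tool_rot"],s["opening"],s["contact_force"])
b=viewer.read_camera("wrist");cv2.imwrite("pics/w3.png",b[...,::-1])
E
```

```text
[0.48406019 0.20909435 0.06784825] [ 3.14149288e+00 -2.40523631e-04  3.02226976e-01] 0.046582238439137266 [ 0.21580861  0.10364239 -0.37267939]
```

View pics/w3.png

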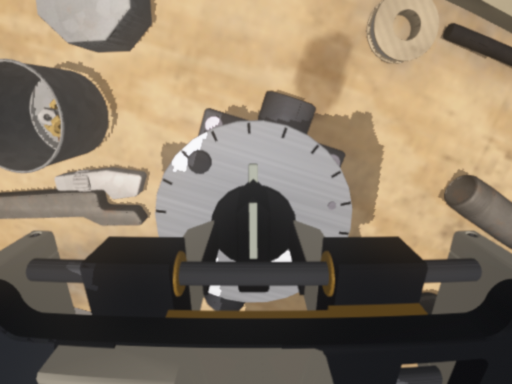

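The open fingers straddle the bar evenly, with the pointer line at x≈252 lying along the tool's x. Now I'll grip and turn.

Emit:
step_arm(increments=[{"delta_pos":[0,0,0],"dr":[0,0,0],"fingers":1},{"delta_pos":[0,0,0],"dr":[0,0,0],"fingers":1},{"delta_pos":[0,0,0],"dr":[0,0,0],"fingers":1},{"delta_pos":[0,0,0],"dr":[0,0,0],"fingers":1},{"delta_pos":[0,0,0],"dr":[0,0,0],"fingers":1}], newtons=15)

```text
time: 4.15
tool_pos: [0.484, 0.2092, 0.0676]
tool_rot: [-3.141, 0.0, 0.302]
contact_force: [-0.5, 2.0, -0.1]
opening: 0.0178
grip_force: 15.0
```

Emit:
step_arm(increments=[{"delta_pos":[0,0,0],"dr":[0,0,-4],"fingers":1},{"delta_pos":[0,0,0],"dr":[0,0,-8],"fingers":1},{"delta_pos":[0,0,0],"dr":[0,0,-12],"fingers":1},{"delta_pos":[0,0,0],"dr":[0,0,-16],"fingers":1},{"delta_pos":[0,0,0],"dr":[0,0,-20],"fingers":1}])

```text
time: 4.78
tool_pos: [0.484, 0.209, 0.0677]
tool_rot: [3.142, 0.0, 0.653]
contact_force: [-0.5, 0.2, -0.8]
opening: 0.0179
grip_force: 15.0
```

Emit:
step_arm(increments=[{"delta_pos":[0,0,0],"dr":[0,0,-5],"fingers":1},{"delta_pos":[0,0,0],"dr":[0,0,-10],"fingers":1},{"delta_pos":[0,0,0],"dr":[0,0,-15],"fingers":1},{"delta_pos":[0,0,0],"dr":[0,0,-19],"fingers":1},{"delta_pos":[0,0,0],"dr":[0,0,-19],"fingers":1}])

```text
time: 5.4
tool_pos: [0.4842, 0.2089, 0.0677]
tool_rot: [3.141, 0.0, 0.982]
contact_force: [0.4, 0.3, -1.6]
opening: 0.0178
grip_force: 15.0
```

Emit:
step_arm(increments=[{"delta_pos":[0,0,0],"dr":[0,0,0],"fingers":0},{"delta_pos":[0,0,0],"dr":[0,0,0],"fingers":-0.2},{"delta_pos":[0,0,0],"dr":[0,0,0],"fingers":-0.4},{"delta_pos":[0,0,0],"dr":[0,0,0],"fingers":-0.4},{"delta_pos":[0,0,0],"dr":[0,0,0],"fingers":-0.4}])

```text
time: 6.02
tool_pos: [0.484, 0.209, 0.0677]
tool_rot: [3.142, 0.0, 0.983]
contact_force: [0.1, -0.1, -0.2]
opening: 0.062
grip_force: 0.0
```

Emit:
step_arm(increments=[{"delta_pos":[0,0,-3],"dr":[0,0,0],"fingers":-0.4},{"delta_pos":[0,0,-7],"dr":[0,0,0],"fingers":-0.4},{"delta_pos":[0,0,-11],"dr":[0,0,0],"fingers":-0.4},{"delta_pos":[0,0,-14],"dr":[0,0,0],"fingers":-0.4},{"delta_pos":[0,0,-14],"dr":[0,0,0],"fingers":-0.4}])

```text
time: 6.65
tool_pos: [0.4852, 0.2094, 0.2101]
tool_rot: [3.138, -0.004, 0.983]
contact_force: [0.4, -0.1, -0.3]
opening: 0.0645
grip_force: 0.0
```

```bash
python3 - <<'E'
from h import *
import pickle
s=robot.observe();print(s["tool_pos"],s["tool_rot"],s["opening"],s["contact_force"],s["time"])
p=viewer.camera_params("wrist");b=viewer.read_camera("wrist")
pickle.dump(p,open("wp2.pkl","wb"))
q=pix(p,[.484,.209,.058]);x0,y0=int(q[0])-68,int(q[1])-72;print(x0,y0)
cv2.imwrite("pics/w4.png",cv2.resize(b[y0:y0+135,x0:x0+135,::-1],None,fx=4.4,fy=4.4,interpolation=cv2.INTER_CUBIC))
E
```

```text
[0.48523848 0.20940234 0.21009268] [ 3.13800686 -0.00397135  0.98277797] 0.06454762925649865 [ 0.36857084 -0.1098657  -0.3309771 ] 6.65
184 104
```

View pics/w4.png

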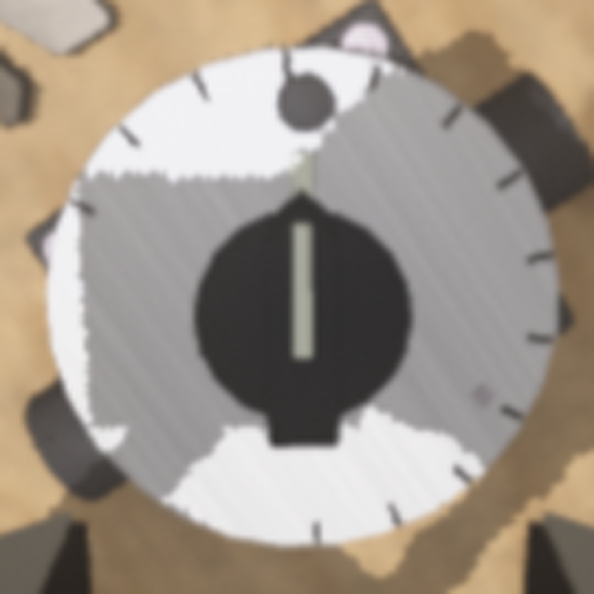

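The pointer line runs from (303,358) through (302,222) to the nib at (303,160). The stud's centre is at (306,102), about 1 mm off that line, well inside 12 mm. The knob is released and the gripper is clear, so I'm handing in.

```bash
python3 -c "
from cell import robot
print(robot.hand_in())"
```

```text
the job is handed in; nothing more can be done
None
```

I turned the round-dial knob about 39° so its pointer lines up with the stud (about 1 mm off in the last wrist picture), let go, raised the gripper clear, never moved down to the square-dial regulator, and handed the job in at about 7 s; no verdict was returned.

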